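# Sort out the rejected hob knob, fit the good one and hold it pressed in

### The arm

A 6-joint arm with a two-finger parallel gripper is mounted at the origin on the work surface; the furniture and walls round the work are solid. World frame = base frame: x ahead of the robot, y to its left, z up, the work surface at z = 0. Lengths are in m, angles in rad, forces in N, time in s.
With the tool pointing down it reaches from about 0.3 to 0.775 m from the base axis. Payload 14.6 kg.
Tool frame: the origin (TCP) lies midway between the tips of the shut fingers; the grasp point (between the pads) lies 19 mm behind it; z points along the fingers, y is the direction in which the jaws open and shut (so a half turn about z gives the same grasp; the last joint's range is limited). The gripper opens to 94 mm and grips with 3 to 60 N. Pads are 16 mm wide; open, the fingers measure 119 mm over their backs; the gripper's body (75 mm by 177 mm) begins 78 mm behind the grasp point.
Start: joints at [1.257, 0.3, 1.521, -0, 1.321, -0.067], TCP at [0.134, 0.533, 0.205] pointing down, gripper open.
Joint ranges: [-3.03, 3.03], [-0.79, 2.21], [0.23, 2.52], [-1.04, 4.18], [0, 3.07], [-2.55, 2.55]. Speed limits (rad/s): [2.22, 2.22, 2.57, 3.14, 3.14, 3.14].

### API

Orientations are given as [roll, pitch, yaw] about the fixed x, y, z axes, in that order (R = Rz(yaw) Ry(pitch) Rx(roll)).
In Python, from station import readout, imaging, job gives the robot as it stands.
- The arm moves only by the tool arm_command, never from a script. Its argument "increments" is a list of rows, each an object with "gripper": the opening, from 0 (shut) to 1 (fully open); "slide": the shift along the world's x, y, z in m, a list of three; "yaw": the turn about the world's z in rad. A call has 1 to 8 rows; each row is the pose to reach, as a shift and turn from the pose commanded when the call began; what a row does not reach only later rows make up. A row lasts 1/8 s, in which the tool goes at most 62.5 mm and 10.7 degrees, less where a joint would pass 70% of its speed; a pose out of reach is approached as far as the arm can. A call with a gripper value outside its range is refused whole. The fingers move at their own pace and stop on an object; "grip_force" is the grip in N (left out, the last holds). Time passes only in rows, so rows that repeat a pose let the fingers close. It gives the time, the measured TCP pose, the force and the opening at its end, in the units of the state.
- readout.get_obs(): the state, without advancing time (a new reading comes with each control period).
- imaging.camera(name): name is "scene" or "top"; returns a dict with "color" (480x640x3 uint8, red, green, blue), "mtx" (3x3 intrinsics, pixels), "rvec" (rotation vector, rad) and "tvec" (3), from world to camera coordinates, as OpenCV has them. Camera axes: x right, y down, z forward; pixel columns grow to the right and rows downward; lengths in m; the calibration is good to about 2 mm. A picture is of the moment at which its call begins. There is no depth.
- job.hand_in(): hands the job in, once; it reports no verdict.
The state is a dict: "time_s": time; "qpos": joint angles; "joint_vel": joint speeds; "tau": joint torques, N m; "ee_pos": TCP position; "eef_rot": TCP orientation; "force": force on the tool from outside, world axes, zero at the start; "moment": the same for the moment, N m; "grip_width": finger opening in m.
Only numpy, scipy, OpenCV 4.12 (cv2) and the standard library are available. Lean on these libraries where they do the work, as an engineer would, in place of code of your own. Each camera call takes 0.05 s, during which the arm holds its last target. There are 200 camera calls.

### The job

The table hob has lost its knob and two spares stand beside it. Put the rejected knob, the one with the red tag, upright into the bamboo tray and let go of it; then turn the green-tagged knob to match the flat of the hob's D-shaped spindle, push it fully home and press it, with the spindle, right down against the spring. Finish while still holding the knob pressed down like that: do not let go of it, and leave the brush, the bottle and the shaker alone.

Things in the scene. Friction and masses are not known exactly. Their poses are not given: they have to be found in the camera images.
- knob_green: Good knob: black, green tag on the bar's top and skirt, 60 g. Origin: centre of underside, z up. Skirt 46 mm dia, 16.5 mm high; on it a grip bar 12 mm thick (y), 40 mm long (x), its top at 48 mm; pinch it across y at 40 mm. White pointer mark at the bar's +x end. Below: D-bore 14 mm deep, 0.8 mm clear of the spindle all round, flat on the +x side, so it fits one way only (within 0.12 rad).
- knob_green_pointer (a point): The pointer end of the green-tagged knob's grip bar: 20.5 mm along +x from the knob's axis, 40 mm above its underside.
- knob_red: Rejected knob: red tag, otherwise just like the green-tagged one (same sizes, origin and axes). Either knob may stand in either place. Both stand upright on the worktop at the start.
- reject_tray: Loose bamboo tray for rejects, 147 x 155 x 12 mm, 240 g. Origin: centre of the underside, z up. Its floor is 6 mm above the underside and measures 106 mm (x) by 116 mm (y) inside a rim about 21 mm wide and 12 mm high.
- hob: Compact one-ring table hob, steel with a dark top, fixed; 180 (x) x 280 (y) mm, top 45 mm above the worktop. Origin: centre of underside, z up. Burner centred at y = -50 mm, its pan support 83 mm in radius, 76 mm above the worktop. The bare spindle is at x = +20, y = +90 mm (left end seen from the robot), a white dot 33 mm from it towards +x.
- spindle_tip (a point): Centre of the top of the upright brass D-shaped spindle, 67 mm above the worktop unpressed (22 over the hob's top). Axes as the hob's. Shaft 14 mm dia with a flat 1.5 mm from the axis on its +x side, facing the white dot; the top 3 mm taper by 1 mm (the flat by 0.7). It does not turn. A knob fully home has its underside 14 mm below this point and its pointer towards the dot.
- spindle (a joint): How far the spindle is pressed down, m: 0 at rest, 0.006 at its stop. A spring pushes it up with about 4 N at the start and 8 N at the stop; released, it comes back up.
- scrub_brush: Bystander: scrubbing brush with a cream back and blue bristles, 30 x 86 x 22 mm, long along y. Origin: centre of the underside.
- vanilla_bottle: Bystander: small brown dropper bottle, 34 mm wide, 102 mm high. Origin: centre of the underside.
- salt_shaker: Bystander: grey and clear salt shaker, 44 mm in diameter, 90 mm high. Origin: centre of the underside.
Mind the look-alikes: they are no part of the job. What is shaped like the knob_red but yellow is not meant.

How it is judged:
By the outcome, as a careful person would: the job done as asked, in the order asked, and still so for the second after the job is handed in, while the arm keeps its last pose, push and grip.
It also fails if it takes over 51 s, if anything falls off the work surface, if the arm or the gripper's body presses on something with over 40 N, if the wrist force passes 120 N, or if a joint passes its speed limit or range.

## Working session

There is one attempt and no reset: what is moved stays moved. The work goes in short steps, Python scripts to look and compute and a tool call to move; the robot and the scene stay as the last step left them, time stands still between calls to the robot, and variables do not carry over. Pictures are saved under pics/ and viewed, about 8 in all and at most 12, crops included, and the job is handed in when it is done.

Besides the shell and the picture viewer there is one more tool, called after "Call:" by a JSON object that holds its "api" and its "payload", one argument or row to a line. arm_command: Moves the arm, as the interface text tells. Its arguments: {"type":"object","properties":{"increments":{"type":"array","items":{"type":"object","properties":{"gripper":{"type":"number"},"slide":{"type":"array","items":{"type":"number"}},"yaw":{"type":"number"}}}},"grip_force":{"type":"number"}},"required":["increments"]}

```bash
mkdir -p pics; cat > h.py <<'E'
import numpy as np,cv2
from station import readout,imaging,job
def snap(n,f,crop=None,s=1):
    c=imaging.camera(n); im=cv2.cvtColor(c["color"],cv2.COLOR_RGB2BGR)
    if crop: x0,y0,x1,y1=crop; im=im[y0:y1,x0:x1]
    cv2.imwrite("pics/"+f,cv2.resize(im,None,fx=s,fy=s,interpolation=cv2.INTER_CUBIC)); return c
def ray(c,u,v):
    R=cv2.Rodrigues(np.array(c["rvec"],float))[0]; t=np.array(c["tvec"],float).ravel()
    d=R.T@np.linalg.inv(c["mtx"])@np.array([u,v,1.]); return -R.T@t,d
def at(c,u,v,z):
    o,d=ray(c,u,v); return o+d*(z-o[2])/d[2]
def px(c,p): return cv2.projectPoints(np.array(p,float).reshape(-1,3),np.array(c["rvec"],float),np.array(c["tvec"],float),np.array(c["mtx"],float),None)[0].reshape(-1,2)
E
python3 - <<'E'
from h import *
import pickle
cs={}
for n in("scene","top"):
    cs[n]=snap(n,n+"0.png"); print(n,ray(cs[n],320,240))
pickle.dump(cs,open("c0.pkl","wb"))
o=readout.get_obs();print({k:np.round(v,3) for k,v in o.items()})
E
```

```text
scene (array([0.07525429, 0.81738498, 0.62350519]), array([ 0.37505507, -0.76247655, -0.52734371]))
top (array([0.37487916, 0.02437048, 1.01442368]), array([ 0.09759078,  0.01012281, -0.99522813]))
{'time_s': np.float64(0.1), 'qpos': array([ 1.257,  0.3  ,  1.522, -0.   ,  1.321, -0.067]), 'joint_vel': array([-0.   , -0.001, -0.004,  0.001,  0.002,  0.   ]), 'tau': array([ 1.0000e-03, -5.3264e+01, -3.5328e+01,  7.1000e-02,  2.3000e-02,
       -0.0000e+00]), 'ee_pos': array([0.134, 0.533, 0.205]), 'eef_rot': array([-3.141, -0.   ,  2.895]), 'force': array([-0.146, -0.235,  0.59 ]), 'moment': array([ 0.013, -0.026, -0.019]), 'grip_width': np.float64(0.094)}
```

View pics/scene0.png

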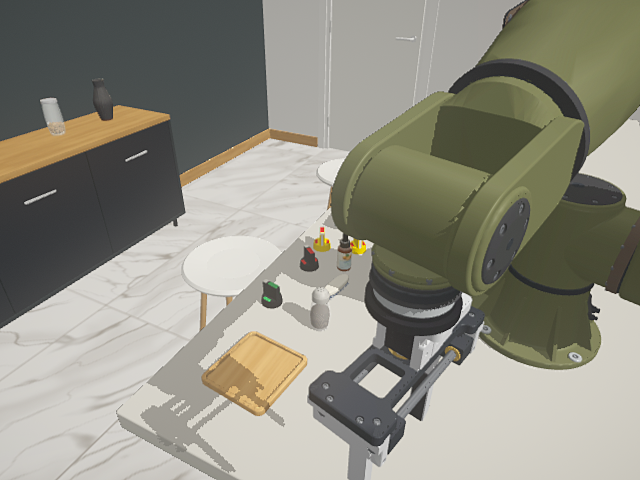

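View pics/top0.png

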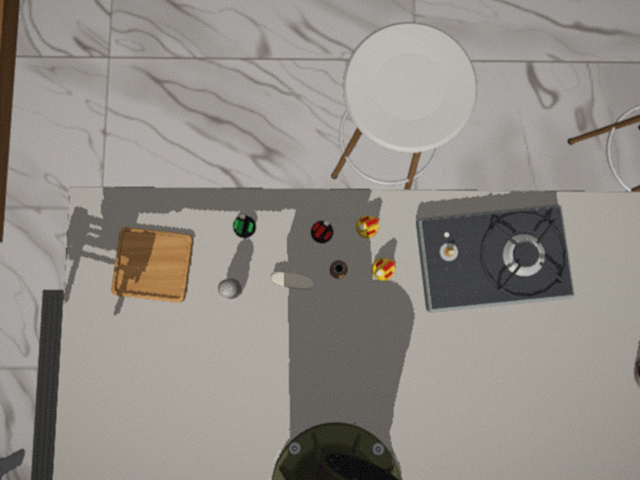

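Top view: candidates are the green-tagged knob (244,226), the red-tagged knob (321,231), and two yellow look-alikes at (368,227) and (383,269), which are not meant. The tray is at about (153,264), the spindle at (448,253) with its dot at (447,235), shaker (230,288), brush (293,280), bottle (339,268). I'll confirm in an enlarged crop.

```bash
python3 - <<'E'
from h import *
import pickle
cs=pickle.load(open("c0.pkl","rb"));c=cs["top"]
im=cv2.cvtColor(c["color"],cv2.COLOR_RGB2BGR)
r=lambda x0,y0,x1,y1,s:cv2.resize(im[y0:y1,x0:x1],None,fx=s,fy=s,interpolation=cv2.INTER_CUBIC)
a=np.hstack([r(225,205,265,245,10),r(300,210,340,250,10)])
b=np.hstack([r(428,228,468,248,10),r(100,215,200,265,4)])
cv2.imwrite("pics/crop1.png",np.vstack([a,b]))
for n,u,v,z in [("green",244,226,.04),("red",321,231,.04),("spindle",448.5,252,.067),("dot",447,235,.045),("shaker",230,288,.08),("bottle",339,268,.1),("brush",293,281,.02),("y1",368,227,.04),
 ("tl",121,229,.012),("tr",194,230,.012),("bl",112,296,.012),("br",186,301,.012),("hob_tl",417,220,.045),("hob_tr",561,206,.045),("hob_br",574,294,.045),("hob_bl",427,309,.045)]:
  print(n,np.round(at(c,u,v,z),4))
E
```

```text
green [0.4959 0.1801 0.04  ]
red [0.4878 0.0326 0.04  ]
spindle [ 0.4478 -0.2045  0.067 ]
dot [ 0.4819 -0.2074  0.045 ]
shaker [0.3773 0.1963 0.08  ]
bottle [ 0.4147 -0.0008  0.1   ]
brush [0.3922 0.0859 0.02  ]
y1 [ 0.4964 -0.0574  0.04  ]
tl [0.491  0.4266 0.012 ]
tr [0.4905 0.2828 0.012 ]
bl [0.3598 0.4377 0.012 ]
br [0.3515 0.2935 0.012 ]
hob_tl [ 0.5101 -0.1505  0.045 ]
hob_tr [ 0.5399 -0.4264  0.045 ]
hob_br [ 0.3726 -0.445   0.045 ]
hob_bl [ 0.3418 -0.168   0.045 ]
```

View pics/crop1.png

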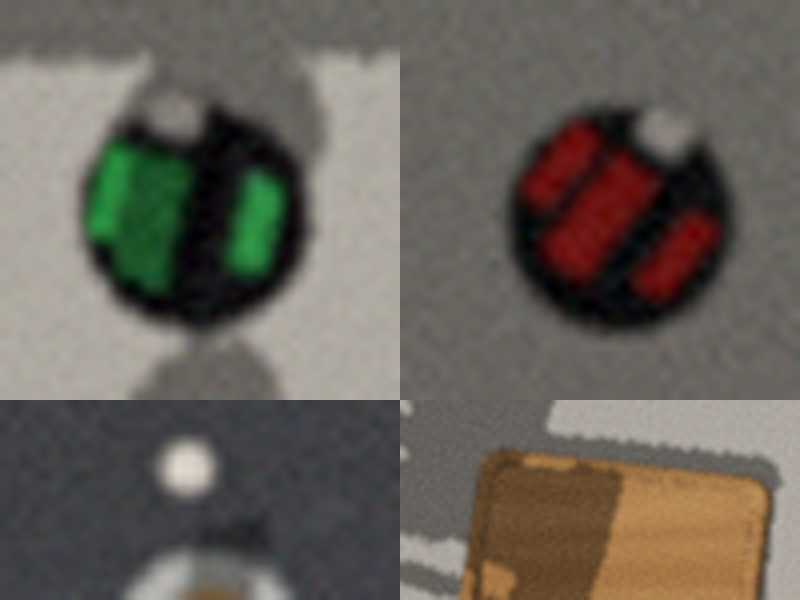

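The crop confirms it: green tags with pointer at about (242.5,216.5), red tags with pointer at about (326.5,223). The dot is at (446.8,234.6). Next I fit the models to the image.

```bash
cat > fit.py <<'E'
from h import *
from scipy.optimize import minimize
S=8
def model(x,y,a):
    th=np.linspace(0,2*np.pi,40); ci=np.c_[.023*np.cos(th),.023*np.sin(th)]
    P=[np.c_[ci,0*th+z] for z in(0,.0165)]; sk=np.vstack(P)
    b=np.array([[sx*.02,sy*.006,z] for z in(.0165,.048) for sx,sy in((1,1),(1,-1),(-1,-1),(-1,1))])
    R=np.array([[np.cos(a),-np.sin(a),0],[np.sin(a),np.cos(a),0],[0,0,1]])
    return [p@R.T+[x,y,0] for p in(sk,b)]
def fitknob(c,u,v,tag,z0=0,guess=None,yaw=None):
    im=c["color"].astype(int); x0,y0=int(u)-20,int(v)-20; w=im[y0:y0+40,x0:x0+40]
    w=cv2.resize(w.astype(np.uint8),None,fx=S,fy=S,interpolation=cv2.INTER_CUBIC).astype(int)
    r,g,b=w[...,0],w[...,1],w[...,2]
    col=(r-np.maximum(g,b)>45) if tag=="red" else (g-np.maximum(r,b)>30)
    m=(col|(w.max(2)<62)).astype(np.uint8)
    n,l,st,ce=cv2.connectedComponentsWithStats(m); i=1+np.argmax(st[1:,4]); m=(l==i)
    # yaw from largest tag blob (bar top) axis
    n,l,st,ce=cv2.connectedComponentsWithStats((col).astype(np.uint8))
    def rend(p):
        M=np.zeros(m.shape,np.uint8)
        for q in model(*p):
            pp=(px(c,q+[0,0,z0])-[x0,y0]+.5)*S-.5
            cv2.fillConvexPoly(M,np.round(cv2.convexHull(pp.astype(np.float32))*16).astype(np.int32),1,shift=4)
        return M>0
    p0=at(c,u,v,.02+z0)
    def cost(p): M=rend(p); return (M^m).sum()/m.sum()
    best=min((minimize(cost,[p0[0],p0[1],a],method="Nelder-Mead",options=dict(initial_simplex=[[p0[0],p0[1],a],[p0[0]+.006,p0[1],a],[p0[0],p0[1]+.006,a],[p0[0],p0[1],a+.3]])) for a in np.arange(-1.4,1.5,.35)),key=lambda s:s.fun)
    return best.x,best.fun,(x0,y0),w
def draw(c,p,x0,y0,w):
    o=cv2.cvtColor(w.astype(np.uint8),cv2.COLOR_RGB2BGR)
    sk,b=model(*p)
    pr=lambda q:np.round((px(c,q)-[x0,y0]+.5)*S-.5).astype(np.int32)
    cv2.polylines(o,[pr(sk[:40]),pr(sk[40:])],True,(255,255,0)); cv2.polylines(o,[pr(b[4:])],True,(255,0,255))
    return o
E
python3 - <<'E'
from fit import *
import pickle
c=pickle.load(open("c0.pkl","rb"))["top"]; out=[]
for t,u,v in(("green",244,226),("red",321,231)):
    p,f,(x0,y0),w=fitknob(c,u,v,t); print(t,np.round(p,4),f)
    out.append(draw(c,p,x0,y0,w))
im=cv2.cvtColor(c["color"],cv2.COLOR_RGB2BGR)
sp=cv2.resize(im[226:266,428:478],None,fx=8,fy=8,interpolation=cv2.INTER_CUBIC)
tr=cv2.resize(im[215:310,100:205],None,fx=3,fy=3,interpolation=cv2.INTER_CUBIC)
C=np.zeros((610,800,3),np.uint8);C[:320,:320]=out[0];C[:320,320:640]=out[1];C[-285:,:315]=tr[:285];C[-320:-0 or None,400:800]=sp
cv2.imwrite("pics/crop2.png",cv2.resize(C,(787,600)) if 0 else C[:600] if 0 else cv2.copyMakeBorder(C[10:],0,0,0,0,0))
E
```

```text
green [0.4989 0.183  2.4712] 0.28996524761077325
red [0.4894 0.0316 1.4531] 0.20623157894736843
```

View pics/crop2.png

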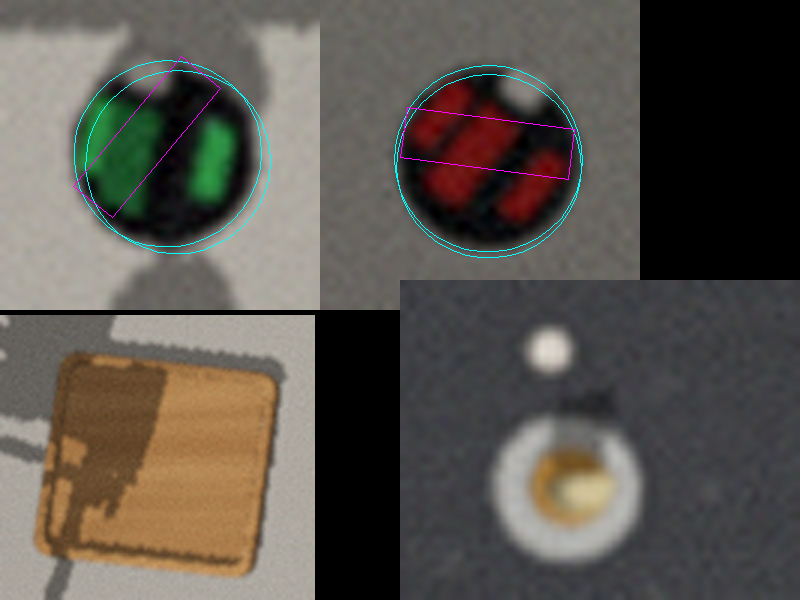

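Crop 2: the silhouette fits are poor (purple bars are wrong), so I use readings by eye plus tag axes. The dot is at (446.3,234.4), the spindle washer centre at (448.4,251.6), and the D top centre at about (451,250.6). The tray outline is clear.

```bash
python3 - <<'E'
from h import *
import pickle
c=pickle.load(open("c0.pkl","rb"))["top"]; im=c["color"].astype(int)
for t,u,v,cc,pt in(("green",244,226,(243.85,226.05),(242.3,216.5)),("red",321,231,(322,231.3),(326.2,222.8))):
    x0,y0=u-20,v-20
    w=cv2.resize(c["color"][y0:y0+40,x0:x0+40],None,fx=8,fy=8,interpolation=cv2.INTER_CUBIC).astype(int)
    r,g,b=w[...,0],w[...,1],w[...,2]
    col=(r-np.maximum(g,b)>60) if t=="red" else (g-np.maximum(r,b)>35)
    n,l,st,ce=cv2.connectedComponentsWithStats(col.astype(np.uint8))
    for i in range(1,n):
        if st[i,4]<150: continue
        ys,xs=np.where(l==i); P=np.array([at(c,x0+(x+.5)/8-.5,y0+(y+.5)/8-.5,.03)[:2] for x,y in zip(xs,ys)])
        w_,V=np.linalg.eigh(np.cov(P.T)); d=V[:,1]; d=d*np.sign(d[0]); print(t,st[i,4],np.round(ce[i]/8+[x0,y0],1),"yaw",round(np.arctan2(d[1],d[0]),3),np.round(4*np.sqrt(w_),3)*.87,P.mean(0).round(4))
    a=at(c,*cc,.008); p=at(c,*pt,.042); print(t,"skirt",a.round(4),"ptr",p.round(4),"yaw",np.arctan2(*(p-a)[1::-1]).round(3),np.hypot(*(p-a)[:2]).round(4))
d=at(c,446.3,234.4,.045); s=at(c,448.4,251.6,.046); print(d,s,at(c,451.1,250.6,.067),np.arctan2(*(d-s)[1::-1]),np.hypot(*(d-s)[:2]))
E
```

```text
green 5799 [238.5 225.8] yaw 0.163 [0.01566 0.02262] [0.4982 0.1933]
green 2370 [250.6 227.5] yaw -0.204 [0.00783 0.0174 ] [0.4952 0.1698]
green skirt [0.4998 0.1856 0.008 ] ptr [0.514  0.1835 0.042 ] yaw -0.141 0.0143
red 1673 [316.2 226.4] yaw -0.679 [0.00609 0.01653] [0.4987 0.0429]
red 3765 [319.8 231.7] yaw -0.643 [0.00957 0.02349] [0.4884 0.0357]
red 1733 [327.6 235.6] yaw -0.681 [0.00609 0.01653] [0.4809 0.0206]
red skirt [0.4909 0.0308 0.008 ] ptr [0.5034 0.0228 0.042 ] yaw -0.573 0.0149
[ 0.48303815 -0.20604515  0.045     ] [ 0.45017005 -0.20935496  0.046     ] [ 0.45044668 -0.20932032  0.067     ] 0.1003614394420635 0.0330343333967113
```

Spindle at (0.4503,-0.2093) with hob yaw about 0.10; the dot distance of 33.0 mm matches. Red is at (0.490,0.0315) with yaw -0.66, green at about (0.499,0.184) with yaw about -0.2, tray centre (0.423,0.360). Moving to the red knob.

Call:
{"api": "arm_command", "payload": {
  "increments": [
    {"gripper": 0.5, "slide": [0.356, -0.5015, -0.05], "yaw": -0.41},
    {"gripper": 0.5, "slide": [0.356, -0.5015, -0.05], "yaw": -0.41},
    {"gripper": 0.5, "slide": [0.356, -0.5015, -0.05], "yaw": -0.41},
    {"gripper": 0.5, "slide": [0.356, -0.5015, -0.05], "yaw": -0.41},
    {"gripper": 0.5, "slide": [0.356, -0.5015, -0.05], "yaw": -0.41},
    {"gripper": 0.5, "slide": [0.356, -0.5015, -0.05], "yaw": -0.41},
    {"gripper": 0.5, "slide": [0.356, -0.5015, -0.05], "yaw": -0.41},
    {"gripper": 0.5, "slide": [0.356, -0.5015, -0.05], "yaw": -0.41}
  ]
}}

```text
time_s: 1.1
ee_pos: [0.4236, 0.125, 0.1648]
eef_rot: [3.141, 0.0, 2.485]
force: [0.9, -0.2, -0.3]
grip_width: 0.0473
```

Call:
{"api": "arm_command", "payload": {
  "increments": [
    {"gripper": 0.5, "slide": [0.0664, -0.0935, -0.015]},
    {"gripper": 0.5, "slide": [0.0664, -0.0935, -0.015]},
    {"gripper": 0.5, "slide": [0.0664, -0.0935, -0.07]},
    {"gripper": 0.5, "slide": [0.0664, -0.0935, -0.07]}
  ]
}}

```text
invalid input
```

Call:
{"api": "arm_command", "payload": {
  "increments": [
    {"gripper": 0.5, "slide": [0.0664, -0.0935, -0.015], "yaw": 0},
    {"gripper": 0.5, "slide": [0.0664, -0.0935, -0.015], "yaw": 0},
    {"gripper": 0.5, "slide": [0.0664, -0.0935, -0.07], "yaw": 0},
    {"gripper": 0.5, "slide": [0.0664, -0.0935, -0.07], "yaw": 0}
  ]
}}

```text
time_s: 1.6
ee_pos: [0.4871, 0.0331, 0.0921]
eef_rot: [-3.137, -0.006, 2.484]
force: [-0.2, -0.0, 1.3]
grip_width: 0.0472
```

Call:
{"api": "arm_command", "payload": {
  "increments": [
    {"gripper": 0.5, "slide": [0, 0, 0], "yaw": 0},
    {"gripper": 0.5, "slide": [0, 0, -0.025], "yaw": 0},
    {"gripper": 0.5, "slide": [0, 0, -0.025], "yaw": 0},
    {"gripper": 0.5, "slide": [0, 0, -0.025], "yaw": 0}
  ]
}}

```text
time_s: 2.1
ee_pos: [0.49, 0.0338, 0.0717]
eef_rot: [3.14, 0.002, 2.485]
force: [0.9, 0.4, -0.1]
grip_width: 0.047
```

```bash
python3 - <<'E'
from h import *
c=snap("scene","s1.png",(220,170,420,320),4); print(readout.get_obs()["ee_pos"]); print(px(c,[[.49,.0315,.04],[.4,0,0]]))
E
```

```text
[0.48997906 0.03368429 0.07157775]
[[309.04504007 251.51503479]
 [348.83765488 268.90056065]]
```

View pics/s1.png

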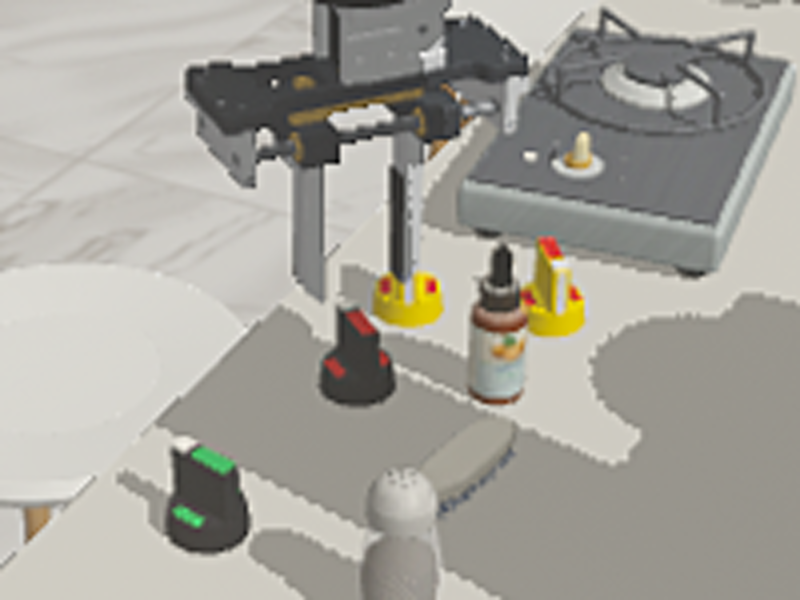

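The crop shows the fingertips at (325,300) and (395,275) straddling the red bar at (357,322), and the spindle at (580,148) is clearly visible. Going down and gripping.

Call:
{"api": "arm_command", "payload": {
  "increments": [
    {"gripper": 0.5, "slide": [0, -0.002, -0.05], "yaw": 0},
    {"gripper": 0.5, "slide": [0, -0.002, -0.05], "yaw": 0},
    {"gripper": 0.5, "slide": [0, -0.002, -0.05], "yaw": 0},
    {"gripper": 0, "slide": [0, -0.002, -0.05], "yaw": 0},
    {"gripper": 0, "slide": [0, -0.002, -0.05], "yaw": 0},
    {"gripper": 0, "slide": [0, -0.002, -0.05], "yaw": 0},
    {"gripper": 0, "slide": [0, -0.002, -0.05], "yaw": 0}
  ],
  "grip_force": 20
}}

```text
time_s: 3.02
ee_pos: [0.4893, 0.0315, 0.0201]
eef_rot: [3.141, 0.0, 2.485]
force: [-0.9, -0.1, 3.6]
grip_width: 0.0118
```

Call:
{"api": "arm_command", "payload": {
  "increments": [
    {"gripper": 0, "slide": [0, 0, 0], "yaw": 0},
    {"gripper": 0, "slide": [0, 0, 0.0625], "yaw": 0},
    {"gripper": 0, "slide": [0, 0, 0.12], "yaw": 0},
    {"gripper": 0, "slide": [-0.067, 0.326, 0.12], "yaw": 0.4},
    {"gripper": 0, "slide": [-0.067, 0.326, 0.12], "yaw": 0.4},
    {"gripper": 0, "slide": [-0.067, 0.326, 0.12], "yaw": 0.4},
    {"gripper": 0, "slide": [-0.067, 0.326, 0.12], "yaw": 0.4},
    {"gripper": 0, "slide": [-0.067, 0.326, 0.12], "yaw": 0.4}
  ]
}}

```text
time_s: 4.03
ee_pos: [0.4255, 0.3395, 0.1399]
eef_rot: [-3.142, 0.0, 2.885]
force: [1.0, -0.7, 0.3]
grip_width: 0.0123
```

Call:
{"api": "arm_command", "payload": {
  "increments": [
    {"gripper": 0, "slide": [-0.002, 0.018, 0], "yaw": 0},
    {"gripper": 0, "slide": [-0.002, 0.018, -0.06], "yaw": 0},
    {"gripper": 0, "slide": [-0.002, 0.018, -0.105], "yaw": 0},
    {"gripper": 0, "slide": [-0.002, 0.018, -0.111], "yaw": 0},
    {"gripper": 0, "slide": [-0.002, 0.018, -0.1135], "yaw": 0},
    {"gripper": 0, "slide": [-0.002, 0.018, -0.1135], "yaw": 0}
  ]
}}

```text
time_s: 4.78
ee_pos: [0.4251, 0.3558, 0.028]
eef_rot: [3.14, 0.001, 2.884]
force: [-0.1, -0.1, -0.0]
grip_width: 0.0115
```

```bash
python3 - <<'E'
from h import *
c=snap("scene","s2.png",(170,230,370,380),4); o=readout.get_obs();print(o["ee_pos"],o["force"])
E
```

```text
[0.42504205 0.35586399 0.02799529] [-1.10127463 -0.25951611  0.28102941]
```

View pics/s2.png

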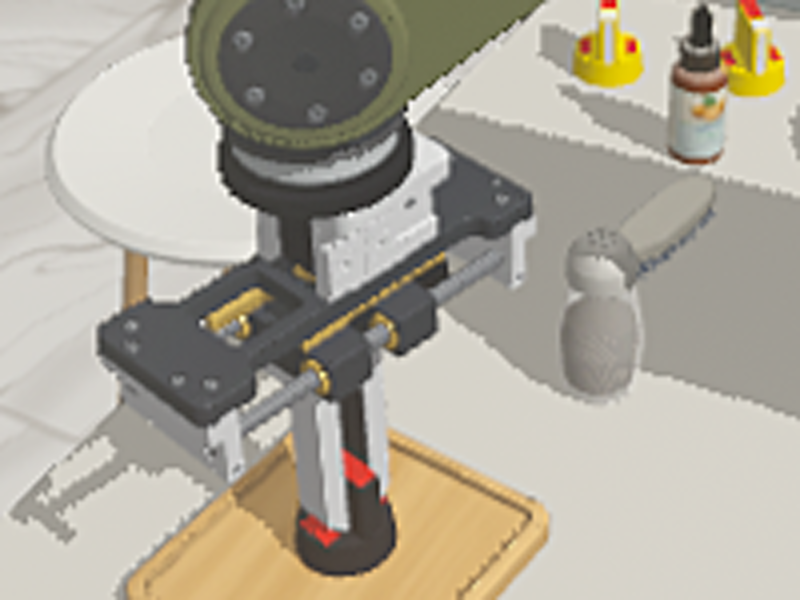

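The red knob sits upright in the middle of the tray at about (345,540) in the crop. Lowering the last 2 mm, releasing and rising.

Call:
{"api": "arm_command", "payload": {
  "increments": [
    {"gripper": 0, "slide": [0, 0, -0.0015], "yaw": 0},
    {"gripper": 0, "slide": [0, 0, -0.0018], "yaw": 0},
    {"gripper": 0.35, "slide": [0, 0, -0.0018], "yaw": 0},
    {"gripper": 0.35, "slide": [0, 0, -0.0018], "yaw": 0},
    {"gripper": 0.35, "slide": [0, 0, -0.0018], "yaw": 0},
    {"gripper": 0.5, "slide": [0, 0, 0.05], "yaw": 0},
    {"gripper": 0.7, "slide": [0, 0, 0.1], "yaw": 0},
    {"gripper": 0.7, "slide": [0, 0, 0.1], "yaw": 0}
  ]
}}

```text
time_s: 5.82
ee_pos: [0.4256, 0.3566, 0.1301]
eef_rot: [3.137, 0.004, 2.885]
force: [-0.1, 0.0, -0.6]
grip_width: 0.0595
```

Call:
{"api": "arm_command", "payload": {
  "increments": [
    {"gripper": 0.7, "slide": [0.074, -0.172, 0], "yaw": -1.51},
    {"gripper": 0.7, "slide": [0.074, -0.172, 0], "yaw": -1.51},
    {"gripper": 0.7, "slide": [0.074, -0.172, 0], "yaw": -1.51},
    {"gripper": 0.7, "slide": [0.074, -0.172, 0], "yaw": -1.51},
    {"gripper": 0.7, "slide": [0.074, -0.172, 0], "yaw": -1.51},
    {"gripper": 0.7, "slide": [0.074, -0.172, 0], "yaw": -1.51},
    {"gripper": 0.7, "slide": [0.074, -0.172, 0], "yaw": -1.51},
    {"gripper": 0.7, "slide": [0.074, -0.172, 0], "yaw": -1.51}
  ]
}}

```text
time_s: 6.82
ee_pos: [0.4978, 0.1834, 0.1251]
eef_rot: [-3.14, 0.001, 1.379]
force: [0.3, 1.0, -0.0]
grip_width: 0.0656
```

Call:
{"api": "arm_command", "payload": {
  "increments": [
    {"gripper": 0.7, "slide": [0, 0, 0], "yaw": -0.02},
    {"gripper": 0.7, "slide": [0, 0, 0], "yaw": -0.02}
  ]
}}

```text
time_s: 7.08
ee_pos: [0.4981, 0.1835, 0.1258]
eef_rot: [-3.141, 0.0, 1.368]
force: [0.4, 0.3, 0.2]
grip_width: 0.0661
```

Call:
{"api": "arm_command", "payload": {
  "increments": [
    {"gripper": 0.7, "slide": [0, 0, -0.06], "yaw": 0},
    {"gripper": 0.7, "slide": [0, 0, -0.1045], "yaw": 0},
    {"gripper": 0.7, "slide": [0, 0, -0.1045], "yaw": 0},
    {"gripper": 0.7, "slide": [0, 0, -0.1045], "yaw": 0},
    {"gripper": 0.4, "slide": [0, 0, -0.1045], "yaw": 0},
    {"gripper": 0.4, "slide": [0, 0, -0.1045], "yaw": 0},
    {"gripper": 0.4, "slide": [0, 0, -0.1045], "yaw": 0},
    {"gripper": 0.4, "slide": [0, 0, -0.1045], "yaw": 0}
  ],
  "grip_force": 8
}}

```text
time_s: 8.07
ee_pos: [0.4987, 0.1836, 0.0226]
eef_rot: [3.141, -0.0, 1.365]
force: [-1.4, -0.4, 6.3]
grip_width: 0.0398
```

```bash
python3 - <<'E'
from h import *
c=snap("scene","s3.png",(170,200,370,350),4); o=readout.get_obs();print(o["ee_pos"],o["force"],o["grip_width"])
E
```

```text
[0.49867367 0.18363574 0.02255626] [-1.24858208 -0.11729009  6.26591282] 0.04029929200385635
```

View pics/s3.png

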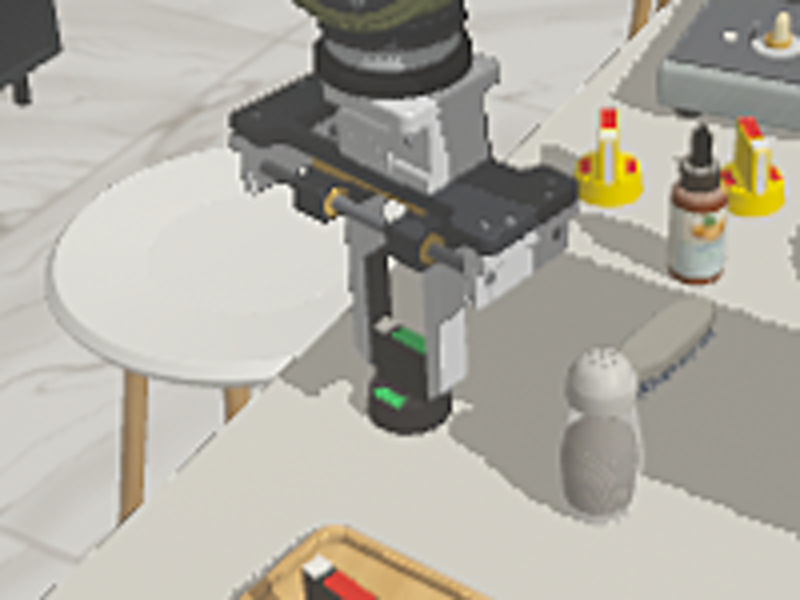

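The green knob is held lengthwise and centred between the jaws (40 mm); the red knob stands upright in the tray at the bottom. Opening, turning 90° around it and gripping across the bar.

Call:
{"api": "arm_command", "payload": {
  "increments": [
    {"gripper": 0.75, "slide": [0, 0, 0.001], "yaw": 0},
    {"gripper": 0.75, "slide": [0, 0, 0.003], "yaw": 0},
    {"gripper": 0.75, "slide": [0, 0, 0.004], "yaw": 0.15},
    {"gripper": 0.75, "slide": [0, 0, 0.004], "yaw": 0.33},
    {"gripper": 0.75, "slide": [0, 0, 0.004], "yaw": 0.51},
    {"gripper": 0.75, "slide": [0, 0, 0.004], "yaw": 0.69},
    {"gripper": 0.75, "slide": [0, 0, 0.004], "yaw": 0.87},
    {"gripper": 0.75, "slide": [0, 0, 0.004], "yaw": 1.05}
  ]
}}

```text
time_s: 9.12
ee_pos: [0.4982, 0.1835, 0.0259]
eef_rot: [-3.141, -0.0, 2.421]
force: [1.0, -0.2, 0.3]
grip_width: 0.0707
```

Call:
{"api": "arm_command", "payload": {
  "increments": [
    {"gripper": 0.75, "slide": [0, 0, 0], "yaw": 0.18},
    {"gripper": 0.75, "slide": [0, 0, 0], "yaw": 0.36},
    {"gripper": 0.75, "slide": [0, 0, 0], "yaw": 0.52},
    {"gripper": 0.6, "slide": [0, 0, 0], "yaw": 0.52}
  ]
}}

```text
time_s: 9.62
ee_pos: [0.4983, 0.1836, 0.0259]
eef_rot: [-3.142, -0.0, 2.934]
force: [-0.0, -0.0, 1.0]
grip_width: 0.0638
```

Call:
{"api": "arm_command", "payload": {
  "increments": [
    {"gripper": 0.4, "slide": [0, 0, -0.002], "yaw": 0},
    {"gripper": 0, "slide": [0, 0, -0.003], "yaw": 0},
    {"gripper": 0, "slide": [0, 0, -0.003], "yaw": 0},
    {"gripper": 0, "slide": [0, 0, -0.003], "yaw": 0},
    {"gripper": 0, "slide": [0, 0, -0.003], "yaw": 0},
    {"gripper": 0, "slide": [0, 0, -0.003], "yaw": 0},
    {"gripper": 0, "slide": [0, 0, -0.003], "yaw": 0}
  ]
}}

```text
time_s: 10.5
ee_pos: [0.4983, 0.1836, 0.023]
eef_rot: [3.142, 0.0, 2.935]
force: [-0.1, 0.5, -0.9]
grip_width: 0.0119
```

Call:
{"api": "arm_command", "payload": {
  "increments": [
    {"gripper": 0, "slide": [0, 0, 0], "yaw": 0},
    {"gripper": 0, "slide": [0, 0, 0], "yaw": 0}
  ],
  "grip_force": 40
}}

```text
time_s: 10.75
ee_pos: [0.4983, 0.1835, 0.023]
eef_rot: [3.142, 0.0, 2.935]
force: [0.3, 0.9, 0.2]
grip_width: 0.0117
```

```bash
python3 - <<'E'
from h import *
c=snap("top","t4.png",(120,200,370,310),3);import pickle;pickle.dump(c,open("c4.pkl","wb")); o=readout.get_obs();print(o["ee_pos"],o["eef_rot"],o["force"],o["grip_width"])
E
```

```text
[0.49833649 0.18355455 0.02294009] [-3.14159093e+00  2.20234125e-05  2.93479482e+00] [-0.15043436  0.92142333  0.4796908 ] 0.011828328603938783
```

Call:
{"api": "arm_command", "payload": {
  "increments": [
    {"gripper": 0, "slide": [0, 0, 0.06], "yaw": 0},
    {"gripper": 0, "slide": [0, 0, 0.122], "yaw": 0},
    {"gripper": 0, "slide": [-0.048, -0.393, 0.127], "yaw": 0.31},
    {"gripper": 0, "slide": [-0.048, -0.393, 0.127], "yaw": 0.31},
    {"gripper": 0, "slide": [-0.048, -0.393, 0.127], "yaw": 0.31},
    {"gripper": 0, "slide": [-0.048, -0.393, 0.127], "yaw": 0.31},
    {"gripper": 0, "slide": [-0.048, -0.393, 0.127], "yaw": 0.31},
    {"gripper": 0, "slide": [-0.048, -0.393, 0.127], "yaw": 0.31}
  ]
}}

```text
time_s: 11.8
ee_pos: [0.4529, -0.1853, 0.1498]
eef_rot: [-3.141, 0.0, -3.038]
force: [1.1, 0.5, -1.5]
grip_width: 0.012
```

Call:
{"api": "arm_command", "payload": {
  "increments": [
    {"gripper": 0, "slide": [-0.003, -0.02, 0], "yaw": 0},
    {"gripper": 0, "slide": [-0.003, -0.02, 0], "yaw": 0},
    {"gripper": 0, "slide": [-0.003, -0.02, 0], "yaw": 0}
  ]
}}

```text
time_s: 12.18
ee_pos: [0.4506, -0.2025, 0.1495]
eef_rot: [3.141, -0.0, -3.038]
force: [0.0, 0.0, -0.9]
grip_width: 0.0115
```

Call:
{"api": "arm_command", "payload": {
  "increments": [
    {"gripper": 0, "slide": [0, -0.007, -0.03], "yaw": 0},
    {"gripper": 0, "slide": [0, -0.007, -0.047], "yaw": 0},
    {"gripper": 0, "slide": [0, -0.007, -0.047], "yaw": 0},
    {"gripper": 0, "slide": [0, -0.007, -0.047], "yaw": 0}
  ]
}}

```text
time_s: 12.68
ee_pos: [0.4511, -0.2099, 0.1034]
eef_rot: [-3.141, 0.001, -3.037]
force: [0.6, 0.1, -0.9]
grip_width: 0.0115
```

```bash
python3 - <<'E'
from h import *
import pickle
c=imaging.camera("scene"); o=readout.get_obs();print(o["ee_pos"],o["eef_rot"])
pickle.dump(c,open("c5.pkl","wb"));c0=pickle.load(open("c4.pkl","rb"))
im=cv2.cvtColor(c["color"],cv2.COLOR_RGB2BGR)
e=o["ee_pos"]; u,v=px(c,[e[0],e[1],.075])[0]; x0,y0=int(u)-30,int(v)-25
w=cv2.resize(im[y0:y0+50,x0:x0+60],None,fx=13,fy=13,interpolation=cv2.INTER_CUBIC)
pr=lambda q:np.round((px(c,q)-[x0,y0]+.5)*13-.5).astype(np.int32)
th=np.linspace(0,6.283,60);b=e[2]-.023
for r,z,ctr in((.023,b,e),(.023,b+.0165,e),(.007,.067,(.4503,-.2093)),(.007,.045,(.4503,-.2093))):
  cv2.polylines(w,[pr(np.c_[ctr[0]+r*np.cos(th),ctr[1]+r*np.sin(th),0*th+z])],True,(255,255,0))
cv2.imwrite("pics/s5.png",w); print(x0,y0,px(c,[[e[0],e[1],.07],[e[0]+.001,e[1],.07],[e[0],e[1]+.001,.07]]))
E
```

```text
[ 0.45107962 -0.21005676  0.10352831] [-3.14083147e+00  1.11624827e-03 -3.03757367e+00]
334 175 [[363.95620486 202.12471083]
 [363.60912117 202.0447216 ]
 [363.81611219 202.27521659]]
```

View pics/s5.png

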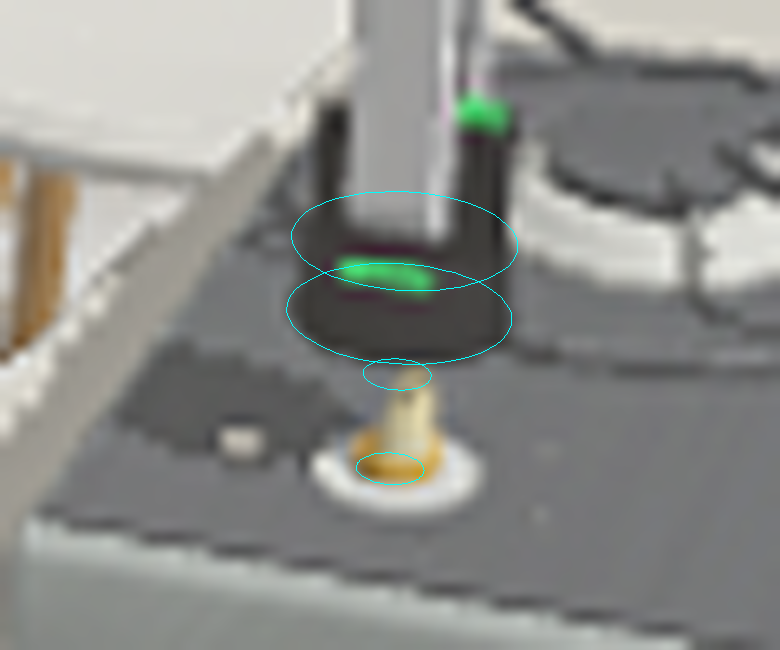

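Crop: the knob skirt spans x 298–515 with its bottom at y 365; the spindle washer centre is at (396,476) and the shaft right edge at 437. Relative to the knob, the spindle is about 1 mm further to -x and 1–2 mm to +y of the model. The pointer side (left) faces the dot at (242,440). I'll descend gently with force feedback.

Call:
{"api": "arm_command", "payload": {
  "increments": [
    {"gripper": 0, "slide": [-0.0015, 0.001, -0.01], "yaw": 0},
    {"gripper": 0, "slide": [-0.0015, 0.001, -0.013], "yaw": 0},
    {"gripper": 0, "slide": [-0.0015, 0.001, -0.015], "yaw": 0},
    {"gripper": 0, "slide": [-0.0015, 0.001, -0.015], "yaw": 0}
  ]
}}

```text
time_s: 13.22
ee_pos: [0.4491, -0.2094, 0.0875]
eef_rot: [3.142, -0.0, -3.038]
force: [-0.5, -0.2, 0.1]
grip_width: 0.0118
```

```bash
cat > st.py <<'E'
from h import *
o=readout.get_obs();print(*[np.round(o[k],4) for k in("time_s","ee_pos","eef_rot","force","moment","grip_width")])
E
python3 st.py
```

```text
13.225 [ 0.4491 -0.2094  0.0875] [ 3.1416 -0.     -3.0384] [-0.4804 -0.2493  0.0541] [ 0.0173 -0.0261 -0.0258] 0.0118
```

Call:
{"api": "arm_command", "payload": {
  "increments": [
    {"gripper": 0, "slide": [0, 0, -0.002], "yaw": 0},
    {"gripper": 0, "slide": [0, 0, -0.003], "yaw": 0},
    {"gripper": 0, "slide": [0, 0, -0.003], "yaw": 0}
  ]
}}

```text
time_s: 13.6
ee_pos: [0.4492, -0.2094, 0.0846]
eef_rot: [-3.141, 0.0, -3.038]
force: [2.0, -0.8, -1.8]
grip_width: 0.0115
```

```bash
python3 st.py
```

```text
13.6 [ 0.4492 -0.2094  0.0846] [-3.1414e+00  2.0000e-04 -3.0384e+00] [ 2.0001 -0.7598 -1.8209] [-0.1226 -0.3416  0.0159] 0.0115
```

Call:
{"api": "arm_command", "payload": {
  "increments": [
    {"gripper": 0, "slide": [0.0005, -0.0002, -0.001], "yaw": 0},
    {"gripper": 0, "slide": [0.0005, -0.0002, -0.003], "yaw": 0},
    {"gripper": 0, "slide": [0.0005, -0.0002, -0.003], "yaw": 0}
  ]
}}

```text
time_s: 13.98
ee_pos: [0.4494, -0.2095, 0.0814]
eef_rot: [3.141, -0.0, -3.038]
force: [-0.4, -0.4, 0.0]
grip_width: 0.0118
```

```bash
python3 st.py
```

```text
13.975 [ 0.4494 -0.2095  0.0814] [ 3.1414e+00 -3.0000e-04 -3.0383e+00] [-0.3772 -0.3954  0.0433] [ 0.0505 -0.0231 -0.0091] 0.0118
```

The knob is sliding on freely at 8.6 mm depth. Continuing to home (TCP about 0.076).

Call:
{"api": "arm_command", "payload": {
  "increments": [
    {"gripper": 0, "slide": [0, 0, -0.002], "yaw": 0},
    {"gripper": 0, "slide": [0, 0, -0.004], "yaw": 0},
    {"gripper": 0, "slide": [0, 0, -0.0065], "yaw": 0},
    {"gripper": 0, "slide": [0, 0, -0.0065], "yaw": 0}
  ]
}}

```text
time_s: 14.48
ee_pos: [0.4496, -0.2095, 0.0752]
eef_rot: [3.142, 0.0, -3.038]
force: [-1.8, 0.5, 3.7]
grip_width: 0.0119
```

```bash
python3 st.py
```

```text
14.475 [ 0.4496 -0.2095  0.0752] [ 3.1416  0.     -3.0384] [-1.7806  0.4764  3.6514] [ 0.1998  0.2182 -0.0441] 0.0119
```

Call:
{"api": "arm_command", "payload": {
  "increments": [
    {"gripper": 0, "slide": [0, 0, -0.002], "yaw": 0},
    {"gripper": 0, "slide": [0, 0, -0.004], "yaw": 0},
    {"gripper": 0, "slide": [0, 0, -0.005], "yaw": 0},
    {"gripper": 0, "slide": [0, 0, -0.005], "yaw": 0}
  ]
}}

```text
time_s: 14.98
ee_pos: [0.4496, -0.2096, 0.0703]
eef_rot: [-3.141, 0.0, -3.038]
force: [-2.5, 0.9, 6.7]
grip_width: 0.012
```

```bash
python3 st.py
```

```text
14.975 [ 0.4496 -0.2096  0.0703] [-3.1414e+00  2.0000e-04 -3.0384e+00] [-2.506   0.9202  6.7266] [ 0.3164  0.425  -0.0662] 0.012
```

Call:
{"api": "arm_command", "payload": {
  "increments": [
    {"gripper": 0, "slide": [-0.0003, 0.0001, -0.001], "yaw": 0},
    {"gripper": 0, "slide": [-0.0003, 0.0001, -0.001], "yaw": 0},
    {"gripper": 0, "slide": [-0.0003, 0.0001, -0.001], "yaw": 0}
  ]
}}

```text
time_s: 15.35
ee_pos: [0.4496, -0.2096, 0.0698]
eef_rot: [-3.141, 0.001, -3.038]
force: [-3.3, 1.8, 11.4]
grip_width: 0.0115
```

```bash
python3 st.py
```

```text
15.35 [ 0.4496 -0.2096  0.0698] [-3.1410e+00  1.0000e-03 -3.0384e+00] [-3.2608  1.7863 11.3992] [ 0.3866  0.5599 -0.0777] 0.0115
```

Call:
{"api": "arm_command", "payload": {
  "increments": [
    {"gripper": 0, "slide": [0, 0, 0], "yaw": 0},
    {"gripper": 0, "slide": [0, 0, -0.0008], "yaw": 0},
    {"gripper": 0, "slide": [0, 0, -0.0008], "yaw": 0},
    {"gripper": 0, "slide": [0, 0, -0.0008], "yaw": 0}
  ],
  "grip_force": 50
}}

```text
time_s: 15.85
ee_pos: [0.4498, -0.2097, 0.0696]
eef_rot: [-3.141, 0.001, -3.038]
force: [-4.2, 2.7, 20.1]
grip_width: 0.0119
```

```bash
python3 st.py; python3 - <<'E'
from h import *
a=snap("scene","a.png",(325,160,405,220),6); b=snap("top","b.png",(100,200,200,310),4)
A=cv2.imread("pics/a.png");B=cv2.imread("pics/b.png")
C=np.zeros((440,800,3),np.uint8);C[:360,:480]=A;h=min(440,B.shape[0]);B=B[:h,:320];C[:h,480:480+B.shape[1]]=B
cv2.imwrite("pics/fin.png",C)
E
```

```text
15.85 [ 0.4498 -0.2097  0.0696] [-3.1407e+00  1.4000e-03 -3.0383e+00] [-4.157   2.7076 20.0918] [0.7732 1.1546 0.0371] 0.0119
```

View pics/fin.png

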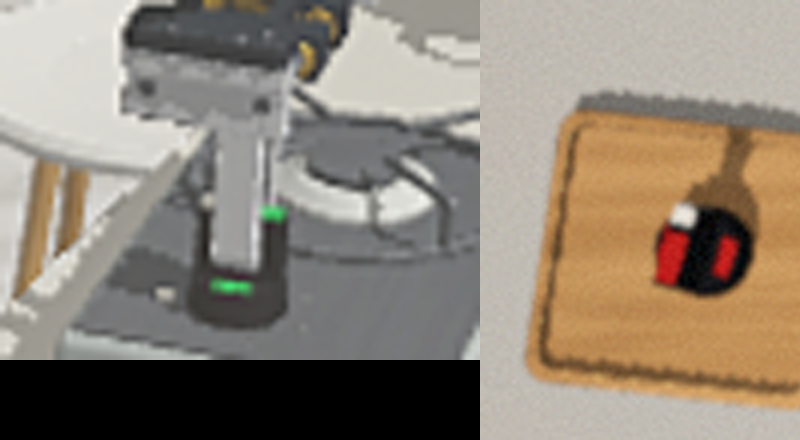

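The left crop shows the knob down on the hob, hiding the spindle, with its pointer side towards the dot (165,293). The right crop shows the red knob upright on the tray floor. The force jumped to 20 N with no further travel, so the spindle is at its stop.

```bash
python3 -c "
from station import job
print(job.hand_in())"; python3 st.py
```

```text
the job is handed in; nothing more can be done
None
the job is handed in; nothing more can be done
```

The job is handed in at 15.9 s on the robot's clock, with the gripper still holding the green-tagged knob pressed down on the spindle.

- **Red-tagged knob:** I set it upright near the middle of the tray floor and let go. The last top view shows it standing there.
- **Green-tagged knob:** I centred it by gripping along the bar, then gripped across the bar and turned it to the hob's angle, about 0.10 rad. It slid onto the spindle with only about 2 N of side force.
- **Pressing down:** The spring force rose from about 4 N to 7 N over the travel. It then climbed to 20 N with almost no more movement, so the spindle is at its stop. The tool height puts the knob's underside at 46.6 mm, against 47 mm expected at the stop.
- **Bystanders:** The arm was kept clear of the brush, bottle and shaker, and they looked undisturbed in every view that showed them. I took no last close-up of them.
- **Checks that disagreed:** My automatic outline fit of the knobs was poor, so I used positions read by eye. The two cameras put the spindle about 2 to 4 mm apart. I aimed between them, and the low insertion force confirmed the aim. I could not read the state again after handing in.

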